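# Run the syringe pump's pusher back to its red stop

### The job

Get the syringe pump ready for the next syringe: with the fingertips press down the blue release button in the middle of the grey pusher block and, keeping it pressed so that the brake is off, slide the block back along the rods until it rests against the red stop collar, without pushing the collar along. Then let the button spring up again so that the brake holds the block there. Do not drag the block while its brake is on, and leave everything else on the bench standing where it is, unlifted and undisturbed.

Things in the scene. Friction and masses are not known exactly. Their poses are not given: they have to be found in the camera images.
- pump: Syringe pump, white-blue case 205 x 340 mm, deck 78 mm high, fixed. Origin on the bench below the middle rod; z up, x from the sloping control panel to the back, y along the rods from the outer end plate (y -160 mm) to the empty syringe cradle (y +65 to +165). Three 12 mm rods at x -26, 0, +26 mm, 105 mm above the bench; end plates 130 mm high, the cradle's arm at most 142 mm.
- pusher (a joint): Travel in m of the grey pusher block (78 mm in x, 44 mm along y, top 135 mm above the bench) on the rods: 0 at the cradle end, growing towards pump -y, at most 0.150; starts at 0 to 0.03. While the button is up its spring brake grips the middle rod and holds the block against about 11 to 17 N; with the button well down it runs with about 1 N of drag.
- release_button (a joint): How far in m the blue release button is pressed: 0 up, 0.007 fully down at a hard end. The spring's force rises to about 4.5 N at 0.003, where the brake comes off, and about 6 N at 0.007; it springs up when let go. Keep it 0.004 to 0.007 down while sliding.
- button_top (a point): Centre of the flat ribbed top of the blue release button (34 mm in pump x, 32 mm along the rods), in the middle of the pusher block's top, 11 mm above it and 146 mm above the bench when up. Moves with the block and the button. Axes as the pump's.
- pusher_stop_face (a point): Point on the block's -y face, at the height of the front rod (105 mm), that meets the collar; it moves with the block. Axes as the pump's.
- collar_face (a point): Centre of the face of the red stop collar that the block comes to rest against: pusher_stop_face then coincides with it. The collar is a ring 24 mm across, 12 mm thick, clamped on the front rod (toward the panel); the top of its red thumbscrew is 129 mm above the bench. It slips if pushed with more than about 30 N. Axes as the pump's.
- syringe: Loose 60 ml syringe lying on the bench in front of the pump, 210 mm long, barrel 29 mm across. Origin below the middle of the barrel, x along it to the nozzle. To be left alone.
- tube_green: Loose white squeeze tube with a green band, standing on its cap, 145 mm tall. Origin under its centre. To be left alone.
- tube_peach: Loose white squeeze tube with a peach band, standing on its cap, 130 mm tall. Origin under its centre. To be left alone.
- cream_jar: Loose white cream jar, 76 mm across, 55 mm tall. Origin under its centre. To be left alone.
- beaker: Loose small glass beaker, 52 mm across, 66 mm tall. Origin under its centre. To be left alone.
- carton: Loose white carton, 36 x 36 x 110 mm, upright. Origin under its centre. To be left alone.
- dropper_bottle: Loose amber bottle with a black cap, 38 mm across, 85 mm tall. Origin under its centre. To be left alone.

How it is judged:
On the way, in this order (a step that is already met when the one before it is completed fails the run):
1. the release button is pressed down while the block is still away from the collar (value of joint release_button above 0.0025 m and y of pusher_stop_face in the frame of collar_face above 0.01 m), for 0.05 s.
2. the block is against the collar, the button still pressed (y of pusher_stop_face in the frame of collar_face between -0.0025 and 0.0025 m and value of joint release_button above 0.001 m), for 0.05 s.
At the end, for the whole second after the job is handed in: The pusher block rests within 2.5 mm of the collar's face, the release button is up again (less than 1 mm down), the block is at rest and the collar is within 3 mm of where it was (y of pusher_stop_face in the frame of collar_face between -0.0025 and 0.0025 m and value of joint release_button below 0.001 m and distance of collar_face from where it was at the start of the episode below 0.003 m and velocity of joint pusher between -0.005 and 0.005 m/s); the robot touches nothing.
It fails at once if the block is dragged along with its brake on (faster than 10 mm/s with the button less than 1 mm down) (value of joint release_button below 0.001 m and (velocity of joint pusher above 0.01 m/s or velocity of joint pusher below -0.01 m/s)).
It fails at once if the stop collar is pushed along its rod by more than 3 mm (distance of collar_face from where it was at the start of the episode above 0.003 m).
It fails at once if something else on the bench is shifted by more than 15 mm, lifted or knocked over (distance of any of syringe, tube_green, tube_peach, cream_jar, beaker, carton, dropper_bottle from where it was at the start of the episode above 0.015 m or angle between any of tube_green, tube_peach, cream_jar, beaker, carton, dropper_bottle's own z axis and vertical above 0.3 rad).
It also fails if it takes over 37 s, if anything falls off the work surface, if the arm or the gripper's body presses on something with over 40 N, if the wrist force passes 120 N, or if a joint passes its speed limit or range.

### The arm

A 6-joint arm with a two-finger parallel gripper is mounted at the origin on the work surface. World frame = base frame: x ahead of the robot, y to its left, z up, the work surface at z = 0. Lengths are in m, angles in rad, forces in N, time in s.
With the tool pointing down it reaches from about 0.4 to 0.825 m from the base axis. Payload 7 kg.
Tool frame: the origin (TCP) lies at the very end of the fingers, on their centre line; the grasp point (between the pads) lies 19 mm behind it (ctrl.pinch_z is the distance from the TCP to the grasp point, in m); z points along the fingers, y is the line along which they close (so a half turn about z gives the same grasp; the last joint's range is limited). The gripper opens to 88 mm and grips with 3 to 60 N. Pads are 19 mm wide; open, the fingers measure 130 mm over their backs; the gripper's body (78 mm by 193 mm) begins 47 mm behind the grasp point.
Start: joints at [1.471, 0.359, 0.012, 0, -1.224, -0.288], TCP at [0.255, 0.625, 0.227] pointing down, gripper open.
Joint ranges: [-3.07, 3.07], [-1.43, 2.12], [-1.02, 1.25], [-3.03, 1.67], [-3.05, -0], [-3.03, 3.03]. Speed limits (rad/s): [2.39, 2.39, 3.01, 3.14, 3.14, 3.14].

### API

Orientations are given as [roll, pitch, yaw] about the fixed x, y, z axes, in that order (R = Rz(yaw) Ry(pitch) Rx(roll)).
In Python, from cell import ctrl, optics gives the robot as it stands.
- The arm moves only by the tool apply_moves, never from a script. Its argument "plan" is a list of rows, each an object of numbers: "tx", "ty", "tz": the shift along the world's x, y, z in units of 25 mm (1.0 is 25 mm); "rx", "ry", "rz": the turn, a rotation vector about the world's x, y, z in units of 5 degrees (1.0 is 5 degrees). In form: [{"tx": .., "ty": .., "tz": .., "rx": .., "ry": .., "rz": ..}, ...]. A call has 1 to 20 rows; each row shifts and turns the commanded pose from where the row before left it; what a row does not reach is not made up. A row lasts 1/10 s, in which the tool goes at most 50 mm and 8.59 degrees, less where a joint would pass 70% of its speed; a pose out of reach is approached as far as the arm can. A call is refused whole if a number of a shift passes 1 or a number of a turn 1, either way. A call with a gripper value outside its range is refused whole. "hand" is the opening in per cent of the stroke, from 0 (shut) to 100 (fully open), set as the call begins (left out, the last holds). The fingers move at their own pace and stop on an object; "squeeze" is the grip in N (left out, the last holds). Time passes only in rows, so rows that do not move let the fingers close. It gives the time, the measured TCP pose, the force, the opening and the grip force at its end, in the units of the state.
- ctrl.get_obs(): the state, without advancing time (a new reading comes with each control period).
- optics.get_image(name): name is "scene" or "top" or "wrist"; returns the picture (480x640x3 uint8, blue, green, red); there is no depth.
- optics.get_calibration(name): a dict with "fx", "fy", "cx", "cy" (pixels), "k1" (the pictures are not rectified: a ray, as slopes to the right and down, at radius r is drawn at 1 + k1 r^2 times it, then the intrinsics apply), "world_from_camera" (4x4, takes a point from camera to world coordinates). Camera axes: x right, y up, looking along -z (the intrinsics and any distortion apply to the point x, -y, -z); pixel columns grow to the right and rows downward; lengths in m; the calibration is good to about 2 mm. A picture is of the moment at which its call begins: read the wrist's pose just before it. get_calibration takes no time and is no camera call; for the wrist camera it gives the pose at the moment of the call.
- ctrl.hand_in(): hands the job in; it is judged then, once.
The state is a dict: "t": time; "q": joint angles; "dq": joint speeds; "joint_efforts": joint torques, N m; "position": TCP position; "tool_rot": TCP orientation; "wrist_force": force on the tool from outside, world axes, zero at the start; "wrist_torque": the same for the moment, N m; "finger_gap": opening from 0.0 (shut) to 1.0 (fully open); "grip_force": force on a finger pad.
Only numpy, scipy, OpenCV 4.12 (cv2) and the standard library are available. Lean on these libraries where they do the work, as an engineer would, in place of code of your own. Each camera call takes 0.05 s, during which the arm holds its last target. There are 200 camera calls.

## Working session

There is one attempt and no reset: what is moved stays moved. The work goes in short steps, Python scripts to look and compute and a tool call to move; the robot and the scene stay as the last step left them, time stands still between calls to the robot, and variables do not carry over. Pictures are saved under pics/ and viewed, at most 10 in all, crops included, and the job is handed in when it is done.

Besides the shell and the picture viewer there is one more tool, called after "Request:" in YAML: its name, and indented under it one key for each argument. apply_moves: Moves the arm, as the interface text tells. Its arguments: {"type":"object","properties":{"plan":{"type":"array","items":{"type":"object","properties":{"tx":{"type":"number"},"ty":{"type":"number"},"tz":{"type":"number"},"rx":{"type":"number"},"ry":{"type":"number"},"rz":{"type":"number"}}}},"hand":{"type":"number"},"squeeze":{"type":"number"}},"required":["plan"]}

```bash
mkdir -p pics; ls
python3 - <<'E'
from cell import ctrl, optics
import cv2
for n in("scene","top"):
    cv2.imwrite(f"pics/{n}0.png",optics.get_image(n))
    c=optics.get_calibration(n);print({k:(v if k!="world_from_camera" else [[round(float(x),3) for x in r] for r in v]) for k,v in c.items()})
print(ctrl.get_obs())
E
```

```text
pics
{'fx': 579.9256176864282, 'fy': 579.9256176864282, 'cx': 324.981343302731, 'cy': 245.06546353123977, 'k1': -0.08772192649185191, 'world_from_camera': [[-0.675, -0.595, 0.436, 1.096], [0.738, -0.55, 0.392, 0.535], [0.006, 0.586, 0.81, 1.054], [0.0, 0.0, 0.0, 1.0]]}
{'fx': 507.4903831343035, 'fy': 507.4903831343035, 'cx': 322.6586255760057, 'cy': 236.1710055589423, 'k1': -0.09662932320711971, 'world_from_camera': [[-0.011, 0.994, -0.107, 0.492], [-1.0, -0.011, 0.005, 0.08], [0.004, 0.107, 0.994, 1.017], [0.0, 0.0, 0.0, 1.0]]}
{'t': 0.1, 'q': array([ 1.47107093e+00,  3.59302333e-01,  1.11707916e-02, -2.93449234e-04,
       -1.22411376e+00, -2.88095121e-01]), 'dq': array([ 0.00088737,  0.00042168,  0.00296655,  0.00128747,  0.00050167,
       -0.00036943]), 'joint_efforts': array([-2.19889800e-03, -5.84165418e+01,  2.93750024e+01,  7.01559126e+00,
        1.01273943e-02, -5.47622926e-05]), 'position': array([0.25513455, 0.62445916, 0.22573631]), 'tool_rot': array([ 3.14012501e+00, -1.47219142e-04, -3.87920315e-01]), 'wrist_force': array([-1.0076552 ,  0.28558767,  0.03890968]), 'wrist_torque': array([ 0.02870236,  0.03634253, -0.02903129]), 'grip_force': 0.0, 'finger_gap': 1.0001800116088388}
```

View pics/scene0.png

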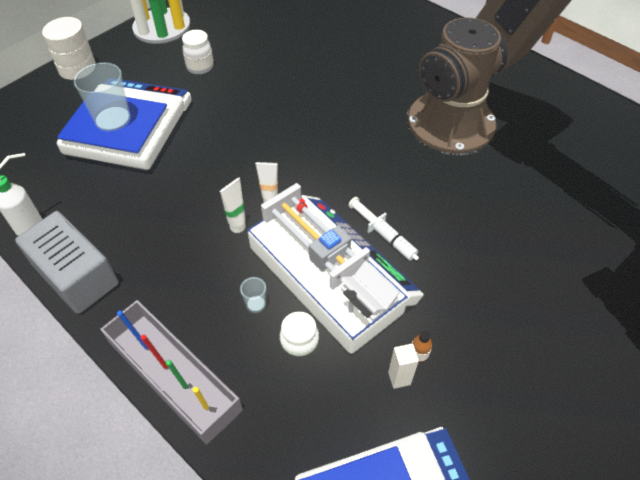

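View pics/top0.png

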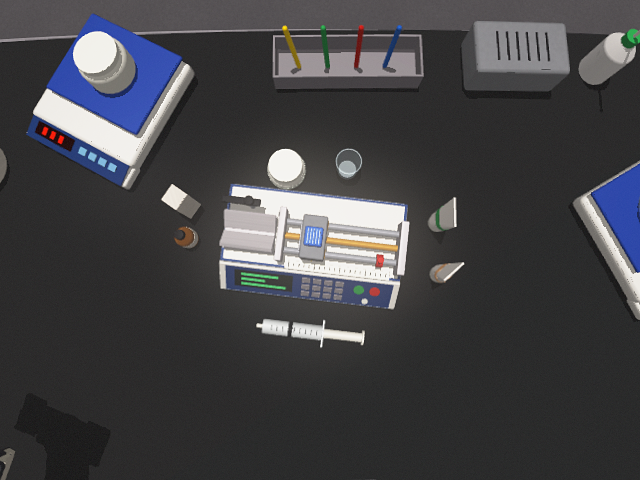

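The scene view shows the button at about (330,239) and the red collar at about (301,204). In the top view the button is at (313,236), the collar at (380,261), and the orange middle rod runs right (−y).

```bash
cat > h.py <<'E'
import numpy as np, cv2
from cell import ctrl, optics
def cal(n):
    c=optics.get_calibration(n); K=np.array([[c["fx"],0,c["cx"]],[0,c["fy"],c["cy"]],[0,0,1.]])
    return K,np.array([c["k1"],0,0,0,0.]),np.array(c["world_from_camera"])
def ray(n,uv,C=None):
    K,d,T=C or cal(n)
    p=cv2.undistortPoints(np.array([[uv]],float),K,d)[0,0]
    return T[:3,3],T[:3,:3]@np.array([p[0],-p[1],-1])
def atz(n,uv,z,C=None):
    o,r=ray(n,uv,C); return o+r*(z-o[2])/r[2]
def proj(n,P,C=None):
    K,d,T=C or cal(n); Q=(np.atleast_2d(P)-T[:3,3])@T[:3,:3]*[1,-1,-1]
    return cv2.projectPoints(Q,np.zeros(3),np.zeros(3),K,d)[0][:,0]
E
python3 - <<'E'
from h import *
a=cv2.imread("pics/top0.png");b=cv2.imread("pics/scene0.png")
A=cv2.resize(a[180:310,215:415],None,fx=4,fy=4,interpolation=cv2.INTER_CUBIC)[:,:800]
B=cv2.resize(b[180:300,245:405],None,fx=5,fy=5,interpolation=cv2.INTER_CUBIC)
cv2.imwrite("pics/topc.png",A);cv2.imwrite("pics/scenec.png",B)
def blob(im,lo,hi,box):
    h=cv2.cvtColor(im,cv2.COLOR_BGR2HSV);m=cv2.inRange(h,lo,hi);k=np.zeros_like(m);x0,x1,y0,y1=box;k[y0:y1,x0:x1]=m[y0:y1,x0:x1]
    ys,xs=np.nonzero(k);return (xs.mean(),ys.mean()),len(xs),cv2.minAreaRect(np.c_[xs,ys].astype(np.float32))
for n,im,bx,cx,ox in(("top",a,(300,330,220,252),(368,390,250,272),(280,400,230,252)),("scene",b,(315,345,228,252),(292,312,196,216),(275,350,200,270))):
    p,k,r=blob(im,(95,90,60),(130,255,255),bx);print(n,"button",p,k,r,atz(n,p,.146))
    p,k,r=blob(im,(0,120,60),(8,255,255),cx);print("collar",p,k,r,atz(n,p,.117),atz(n,p,.129))
    p,k,r=blob(im,(12,110,60),(28,255,255),ox);print("rod",p,k,r)
    bb=cv2.boxPoints(r);e=sorted([(np.hypot(*(bb[i]-bb[(i+1)%4])),i) for i in range(4)])[:2]
    q=[atz(n,(bb[i]+bb[(i+1)%4])/2,.108) for _,i in e];d=q[0]-q[1];print(q,np.degrees(np.arctan2(d[1],d[0])))
E
```

```text
top button (np.float64(312.9619771863118), np.float64(236.07604562737643)) 263 ((313.0, 236.00001525878906), (17.861000061035156, 19.101348876953125), 7.125016689300537) [0.58632933 0.09175107 0.146     ]
collar (np.float64(379.39240506329116), np.float64(260.49367088607596)) 79 ((379.6280822753906, 260.3475646972656), (6.625892162322998, 12.03703784942627), 6.34019136428833) [ 0.54450353 -0.02547621  0.117     ] [ 0.54380897 -0.02407242  0.129     ]
rod (np.float64(350.59832635983264), np.float64(242.46652719665272)) 478 ((341.0283203125, 241.26876831054688), (112.99280548095703, 5.95551872253418), 6.9810566902160645)
[array([0.59401846, 0.14272682, 0.108     ]), array([ 0.5669058, -0.0590476,  0.108    ])] 82.34694081725979
scene button (np.float64(329.8048780487805), np.float64(239.78048780487805)) 205 ((329.6400146484375, 239.02001953125), (16.0, 17.799999237060547), 53.13010025024414) [0.59155177 0.09367984 0.146     ]
collar (np.float64(300.43333333333334), np.float64(205.16666666666666)) 60 ((300.9000244140625, 205.20004272460938), (7.155416965484619, 12.074766159057617), 26.56505012512207) [ 0.55035632 -0.02639515  0.117     ] [ 0.55734408 -0.0192038   0.129     ]
rod (np.float64(305.168), np.float64(225.848)) 250 ((312.64862060546875, 232.84725952148438), (82.77216339111328, 4.9589691162109375), 44.21517562866211)
[array([ 0.56790199, -0.0612761 ,  0.108     ]), array([0.59353933, 0.12945895, 0.108     ])] -97.65543638476882
```

View pics/topc.png

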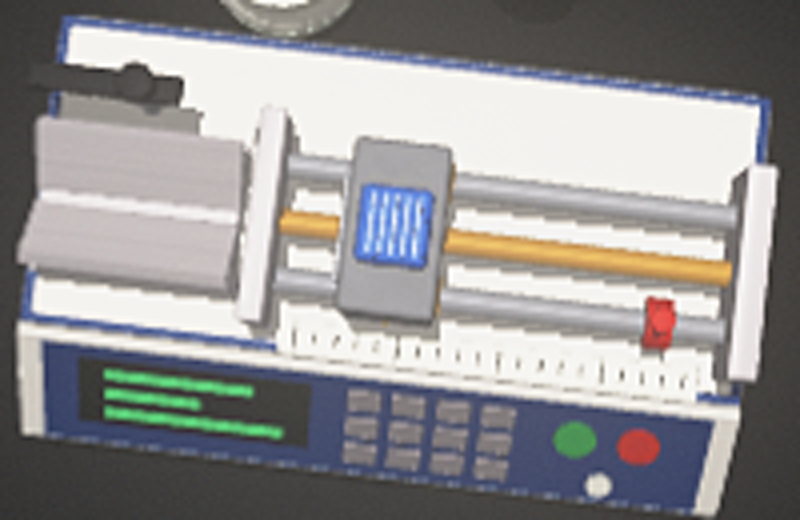

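View pics/scenec.png

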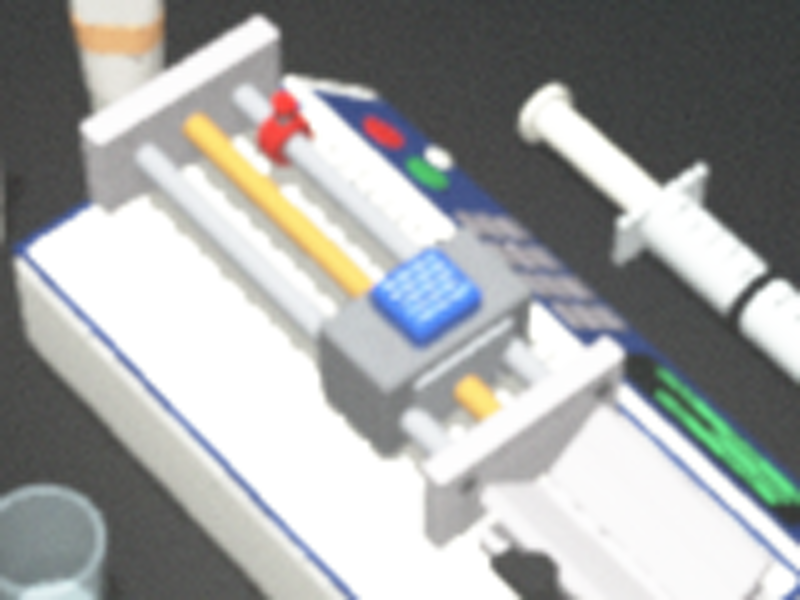

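The crops show a clear run: the block sits left and the collar right, about 94 mm of free travel along −y. The rod heading is 82.3°. The collar's lateral offset from the button comes to 25.9 mm against the stated 26 mm, so the measurement holds. I'll fly over with the fingers closed.

Request:
apply_moves:
  hand: 0
  squeeze: 20
  plan:
    - {"tx": 0.4,"ty": -0.6,"rz": 0.14}
    - {"tx": 0.63,"ty": -1.0,"rz": 0.14}
    - {"tx": 0.63,"ty": -1.0,"rz": 0.14}
    - {"tx": 0.63,"ty": -1.0,"rz": 0.14}
    - {"tx": 0.63,"ty": -1.0,"rz": 0.14}
    - {"tx": 0.63,"ty": -1.0,"rz": 0.14}
    - {"tx": 0.63,"ty": -1.0,"rz": 0.14}
    - {"tx": 0.63,"ty": -1.0,"rz": 0.14}
    - {"tx": 0.63,"ty": -1.0,"rz": 0.14}
    - {"tx": 0.63,"ty": -1.0,"rz": 0.14}
    - {"tx": 0.63,"ty": -1.0,"rz": 0.14}
    - {"tx": 0.63,"ty": -1.0,"rz": 0.14}
    - {"tx": 0.63,"ty": -1.0,"rz": 0.14}
    - {"tx": 0.63,"ty": -1.0,"rz": 0.14}
    - {"tx": 0.63,"ty": -1.0,"rz": 0.14}
    - {"tx": 0.63,"ty": -1.0,"rz": 0.14}
    - {"tx": 0.63,"ty": -1.0,"rz": 0.14}
    - {"tx": 0.63,"ty": -1.0,"rz": 0.14}
    - {"tx": 0.6,"ty": -0.6,"rz": 0.14}
    - {"tx": 0.3,"ty": -0.3,"rz": 0.14}

```text
validation failed for argument at $.pl...
```

Request:
apply_moves:
  hand: 0
  squeeze: 20
  plan:
    - {"tx": 0.4,"ty": -0.6,"tz": 0,"rx": 0,"ry": 0,"rz": 0.14}
    - {"tx": 0.63,"ty": -1,"tz": 0,"rx": 0,"ry": 0,"rz": 0.14}
    - {"tx": 0.63,"ty": -1,"tz": 0,"rx": 0,"ry": 0,"rz": 0.14}
    - {"tx": 0.63,"ty": -1,"tz": 0,"rx": 0,"ry": 0,"rz": 0.14}
    - {"tx": 0.63,"ty": -1,"tz": 0,"rx": 0,"ry": 0,"rz": 0.14}
    - {"tx": 0.63,"ty": -1,"tz": 0,"rx": 0,"ry": 0,"rz": 0.14}
    - {"tx": 0.63,"ty": -1,"tz": 0,"rx": 0,"ry": 0,"rz": 0.14}
    - {"tx": 0.63,"ty": -1,"tz": 0,"rx": 0,"ry": 0,"rz": 0.14}
    - {"tx": 0.63,"ty": -1,"tz": 0,"rx": 0,"ry": 0,"rz": 0.14}
    - {"tx": 0.63,"ty": -1,"tz": 0,"rx": 0,"ry": 0,"rz": 0.14}
    - {"tx": 0.63,"ty": -1,"tz": 0,"rx": 0,"ry": 0,"rz": 0.14}
    - {"tx": 0.63,"ty": -1,"tz": 0,"rx": 0,"ry": 0,"rz": 0.14}
    - {"tx": 0.63,"ty": -1,"tz": 0,"rx": 0,"ry": 0,"rz": 0.14}
    - {"tx": 0.63,"ty": -1,"tz": 0,"rx": 0,"ry": 0,"rz": 0.14}
    - {"tx": 0.63,"ty": -1,"tz": 0,"rx": 0,"ry": 0,"rz": 0.14}
    - {"tx": 0.63,"ty": -1,"tz": 0,"rx": 0,"ry": 0,"rz": 0.14}

```text
t: 1.7
position: [0.5018, 0.2336, 0.2263]
tool_rot: [3.141, 0.0, -0.192]
wrist_force: [0.8, -0.5, -0.8]
finger_gap: 0.0
grip_force: 0.0
```

Request:
apply_moves:
  plan:
    - {"tx": 0.6,"ty": -1,"tz": 0,"rx": 0,"ry": 0,"rz": 0.1}
    - {"tx": 0.6,"ty": -1,"tz": 0,"rx": 0,"ry": 0,"rz": 0.1}
    - {"tx": 0.6,"ty": -1,"tz": 0,"rx": 0,"ry": 0,"rz": 0.1}
    - {"tx": 0.6,"ty": -1,"tz": 0,"rx": 0,"ry": 0,"rz": 0.1}
    - {"tx": 0.5,"ty": -0.8,"tz": -0.4,"rx": 0,"ry": 0,"rz": 0.1}
    - {"tx": 0.3,"ty": -0.5,"tz": -0.6,"rx": 0,"ry": 0,"rz": 0.1}
    - {"tx": 0.2,"ty": -0.3,"tz": -0.6,"rx": 0,"ry": 0,"rz": 0.07}
    - {"tx": 0,"ty": 0,"tz": -0.4,"rx": 0,"ry": 0,"rz": 0}
    - {"tx": 0,"ty": 0,"tz": 0,"rx": 0,"ry": 0,"rz": 0}
    - {"tx": 0,"ty": 0,"tz": 0,"rx": 0,"ry": 0,"rz": 0}

```text
t: 2.7
position: [0.5864, 0.0953, 0.1768]
tool_rot: [3.141, 0.0, -0.133]
wrist_force: [0.2, 0.1, 0.5]
finger_gap: 0.004
grip_force: 0.0
```

Run:
```python
from h import *
o=ctrl.get_obs();print(o["position"],o["tool_rot"],o["wrist_force"])
w=optics.get_image("wrist");s=optics.get_image("scene")
cv2.imwrite("pics/mix1.png",np.hstack([cv2.resize(w,(400,300)),cv2.resize(s[150:300,230:430],(400,300),interpolation=cv2.INTER_CUBIC)]))
```

```text
[0.58644192 0.0952807  0.17679248] [ 3.14137073e+00  1.53974562e-07 -1.33421820e-01] [0.16778975 0.0502528  0.45885135]
```

View pics/mix1.png

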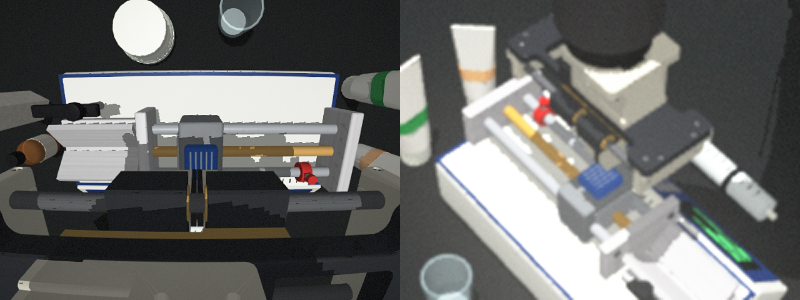

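The left half (wrist view) shows the closed fingertips at (197,228), just in front of and slightly +y of the button at (201,158). In the right half they are over the button. I'll correct y by about −3 mm and descend to contact.

Request:
apply_moves:
  plan:
    - {"tx": 0.02,"ty": -0.13,"tz": -0.4,"rx": 0,"ry": 0,"rz": 0}
    - {"tx": 0,"ty": 0,"tz": -0.4,"rx": 0,"ry": 0,"rz": 0}
    - {"tx": 0,"ty": 0,"tz": -0.3,"rx": 0,"ry": 0,"rz": 0}
    - {"tx": 0,"ty": 0,"tz": -0.1,"rx": 0,"ry": 0,"rz": 0}
    - {"tx": 0,"ty": 0,"tz": -0.04,"rx": 0,"ry": 0,"rz": 0}
    - {"tx": 0,"ty": 0,"tz": -0.04,"rx": 0,"ry": 0,"rz": 0}
    - {"tx": 0,"ty": 0,"tz": 0,"rx": 0,"ry": 0,"rz": 0}
    - {"tx": 0,"ty": 0,"tz": 0,"rx": 0,"ry": 0,"rz": 0}

```text
t: 3.6
position: [0.5871, 0.0915, 0.1449]
tool_rot: [-3.142, -0.0, -0.134]
wrist_force: [-1.9, -1.3, 2.5]
finger_gap: 0.007
grip_force: 1.3
```

Request:
apply_moves:
  plan:
    - {"tx": 0,"ty": 0,"tz": -0.08,"rx": 0,"ry": 0,"rz": 0}
    - {"tx": 0,"ty": 0,"tz": -0.08,"rx": 0,"ry": 0,"rz": 0}
    - {"tx": 0,"ty": 0,"tz": 0,"rx": 0,"ry": 0,"rz": 0}
    - {"tx": 0,"ty": 0,"tz": 0,"rx": 0,"ry": 0,"rz": 0}

```text
t: 4.0
position: [0.5873, 0.0916, 0.141]
tool_rot: [-3.141, -0.001, -0.134]
wrist_force: [-1.3, -1.8, 6.0]
finger_gap: 0.009
grip_force: 3.0
```

Request:
apply_moves:
  plan:
    - {"tx": 0,"ty": 0,"tz": -0.02,"rx": 0,"ry": 0,"rz": 0}
    - {"tx": -0.008,"ty": -0.06,"tz": 0,"rx": 0,"ry": 0,"rz": 0}
    - {"tx": -0.016,"ty": -0.12,"tz": 0,"rx": 0,"ry": 0,"rz": 0}
    - {"tx": -0.027,"ty": -0.2,"tz": 0,"rx": 0,"ry": 0,"rz": 0}
    - {"tx": -0.032,"ty": -0.24,"tz": 0,"rx": 0,"ry": 0,"rz": 0}
    - {"tx": -0.032,"ty": -0.24,"tz": 0,"rx": 0,"ry": 0,"rz": 0}
    - {"tx": -0.032,"ty": -0.24,"tz": 0,"rx": 0,"ry": 0,"rz": 0}
    - {"tx": -0.032,"ty": -0.24,"tz": 0,"rx": 0,"ry": 0,"rz": 0}
    - {"tx": -0.032,"ty": -0.24,"tz": 0,"rx": 0,"ry": 0,"rz": 0}
    - {"tx": -0.032,"ty": -0.24,"tz": 0,"rx": 0,"ry": 0,"rz": 0}
    - {"tx": -0.032,"ty": -0.24,"tz": 0,"rx": 0,"ry": 0,"rz": 0}
    - {"tx": -0.032,"ty": -0.24,"tz": 0,"rx": 0,"ry": 0,"rz": 0}
    - {"tx": -0.032,"ty": -0.24,"tz": 0,"rx": 0,"ry": 0,"rz": 0}
    - {"tx": -0.027,"ty": -0.2,"tz": 0,"rx": 0,"ry": 0,"rz": 0}
    - {"tx": -0.016,"ty": -0.12,"tz": 0,"rx": 0,"ry": 0,"rz": 0}
    - {"tx": -0.008,"ty": -0.06,"tz": 0,"rx": 0,"ry": 0,"rz": 0}
    - {"tx": 0,"ty": 0,"tz": 0,"rx": 0,"ry": 0,"rz": 0}
    - {"tx": 0,"ty": 0,"tz": 0,"rx": 0,"ry": 0,"rz": 0}

```text
t: 5.8
position: [0.5777, 0.0186, 0.1406]
tool_rot: [-3.141, -0.001, -0.134]
wrist_force: [-2.1, -0.6, 5.6]
finger_gap: 0.008
grip_force: 3.0
```

Run:
```python
from h import *
s=optics.get_image("scene");w=optics.get_image("wrist")
cv2.imwrite("pics/mix2.png",np.hstack([cv2.resize(w[180:480,160:560],(400,300)),cv2.resize(s[150:300,230:430],(400,300),interpolation=cv2.INTER_CUBIC)]))
```

```text
(no output)
```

View pics/mix2.png

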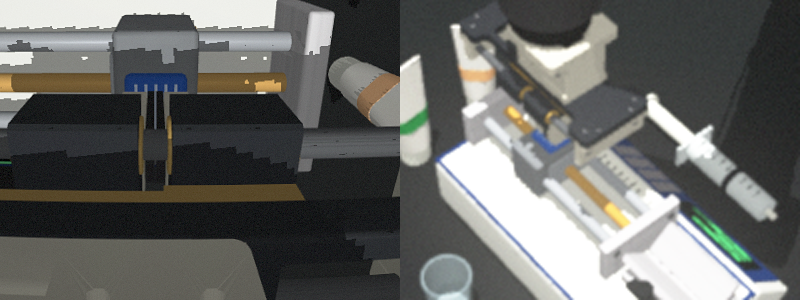

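The block followed: the fingertips are still centred on the button, and about 20 mm of travel remains. I'll go on slowly, watching the y force for contact.

Request:
apply_moves:
  plan:
    - {"tx": -0.008,"ty": -0.06,"tz": 0,"rx": 0,"ry": 0,"rz": 0}
    - {"tx": -0.013,"ty": -0.1,"tz": 0,"rx": 0,"ry": 0,"rz": 0}
    - {"tx": -0.013,"ty": -0.1,"tz": 0,"rx": 0,"ry": 0,"rz": 0}
    - {"tx": -0.013,"ty": -0.1,"tz": 0,"rx": 0,"ry": 0,"rz": 0}
    - {"tx": -0.013,"ty": -0.1,"tz": 0,"rx": 0,"ry": 0,"rz": 0}
    - {"tx": -0.011,"ty": -0.08,"tz": 0,"rx": 0,"ry": 0,"rz": 0}
    - {"tx": -0.008,"ty": -0.06,"tz": 0,"rx": 0,"ry": 0,"rz": 0}
    - {"tx": 0,"ty": 0,"tz": 0,"rx": 0,"ry": 0,"rz": 0}

```text
t: 6.7
position: [0.5757, 0.0037, 0.1406]
tool_rot: [-3.141, -0.001, -0.134]
wrist_force: [-2.0, -0.7, 6.8]
finger_gap: 0.006
grip_force: 3.0
```

Request:
apply_moves:
  plan:
    - {"tx": -0.005,"ty": -0.04,"tz": 0,"rx": 0,"ry": 0,"rz": 0}
    - {"tx": -0.005,"ty": -0.04,"tz": 0,"rx": 0,"ry": 0,"rz": 0}
    - {"tx": 0,"ty": 0,"tz": 0,"rx": 0,"ry": 0,"rz": 0}

```text
t: 7.0
position: [0.5754, 0.0018, 0.1406]
tool_rot: [-3.141, -0.001, -0.134]
wrist_force: [-2.8, 1.2, 7.1]
finger_gap: 0.002
grip_force: 3.0
```

Request:
apply_moves:
  plan:
    - {"tx": -0.005,"ty": -0.04,"tz": 0,"rx": 0,"ry": 0,"rz": 0}
    - {"tx": -0.003,"ty": -0.02,"tz": 0,"rx": 0,"ry": 0,"rz": 0}
    - {"tx": 0,"ty": 0,"tz": 0,"rx": 0,"ry": 0,"rz": 0}

```text
t: 7.3
position: [0.5752, 0.0003, 0.1406]
tool_rot: [-3.141, -0.001, -0.134]
wrist_force: [-2.1, 1.1, 6.8]
finger_gap: 0.005
grip_force: 3.0
```

Request:
apply_moves:
  plan:
    - {"tx": -0.005,"ty": -0.04,"tz": 0,"rx": 0,"ry": 0,"rz": 0}
    - {"tx": 0,"ty": 0,"tz": 0,"rx": 0,"ry": 0,"rz": 0}

```text
t: 7.5
position: [0.5751, -0.0007, 0.1406]
tool_rot: [-3.141, -0.001, -0.134]
wrist_force: [-2.4, 0.8, 6.4]
finger_gap: 0.007
grip_force: 3.0
```

Request:
apply_moves:
  plan:
    - {"tx": -0.005,"ty": -0.04,"tz": 0,"rx": 0,"ry": 0,"rz": 0}
    - {"tx": 0,"ty": 0,"tz": 0,"rx": 0,"ry": 0,"rz": 0}

```text
t: 7.7
position: [0.575, -0.0017, 0.1406]
tool_rot: [-3.141, -0.001, -0.134]
wrist_force: [-2.1, 0.7, 7.5]
finger_gap: 0.003
grip_force: 3.0
```

Request:
apply_moves:
  plan:
    - {"tx": -0.005,"ty": -0.04,"tz": 0,"rx": 0,"ry": 0,"rz": 0}
    - {"tx": 0,"ty": 0,"tz": 0,"rx": 0,"ry": 0,"rz": 0}

```text
t: 7.9
position: [0.5752, -0.0023, 0.1407]
tool_rot: [-3.14, -0.002, -0.134]
wrist_force: [-1.9, 1.4, 6.2]
finger_gap: 0.003
grip_force: 3.0
```

Request:
apply_moves:
  plan:
    - {"tx": -0.005,"ty": -0.04,"tz": 0,"rx": 0,"ry": 0,"rz": 0}
    - {"tx": 0,"ty": 0,"tz": 0,"rx": 0,"ry": 0,"rz": 0}

```text
t: 8.1
position: [0.5754, -0.0031, 0.1408]
tool_rot: [-3.14, -0.002, -0.133]
wrist_force: [-0.8, 2.3, 6.0]
finger_gap: 0.001
grip_force: 3.0
```

Request:
apply_moves:
  plan:
    - {"tx": -0.005,"ty": -0.04,"tz": 0,"rx": 0,"ry": 0,"rz": 0}
    - {"tx": 0,"ty": 0,"tz": 0,"rx": 0,"ry": 0,"rz": 0}

```text
t: 8.3
position: [0.5755, -0.004, 0.1409]
tool_rot: [-3.14, -0.003, -0.133]
wrist_force: [-1.1, 3.1, 5.9]
finger_gap: 0.005
grip_force: 3.0
```

Run:
```python
from h import *
f=[]
for i in range(4):
    w=optics.get_image("wrist" if i%2 else "scene"); o=ctrl.get_obs(); f.append(o["wrist_force"]); cv2.imwrite(f"pics/c{i}.png",w)
print(np.round(f,1),o["position"])
s=cv2.imread("pics/c2.png");w=cv2.imread("pics/c3.png");t=optics.get_image("top")
cv2.imwrite("pics/mix3.png",np.hstack([cv2.resize(t[215:285,330:425],(400,300),interpolation=cv2.INTER_CUBIC),cv2.resize(s[180:255,255:355],(400,300),interpolation=cv2.INTER_CUBIC)]))
```

```text
[[-0.7  3.8  6.9]
 [-0.1  3.4  5.9]
 [-1.4  3.3  5.8]
 [-0.9  3.5  5.9]] [ 0.57557527 -0.00400943  0.14092029]
```

View pics/mix3.png

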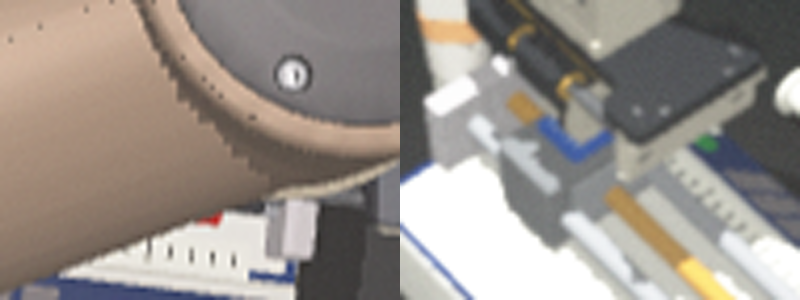

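The top crop shows the collar still at column 380. The y force has climbed from 0.9 N to a steady 3.5 N, starting at 94 mm of travel, which is the predicted distance. The block is against the collar. I'll lift straight up.

Request:
apply_moves:
  plan:
    - {"tx": 0,"ty": 0,"tz": 0.06,"rx": 0,"ry": 0,"rz": 0}
    - {"tx": 0,"ty": 0,"tz": 0.06,"rx": 0,"ry": 0,"rz": 0}
    - {"tx": 0,"ty": 0,"tz": 0.06,"rx": 0,"ry": 0,"rz": 0}
    - {"tx": 0,"ty": 0,"tz": 0.08,"rx": 0,"ry": 0,"rz": 0}
    - {"tx": 0,"ty": 0,"tz": 0.3,"rx": 0,"ry": 0,"rz": 0}
    - {"tx": 0,"ty": 0,"tz": 0.8,"rx": 0,"ry": 0,"rz": 0}
    - {"tx": 0,"ty": 0,"tz": 1,"rx": 0,"ry": 0,"rz": 0}
    - {"tx": 0,"ty": 0,"tz": 1,"rx": 0,"ry": 0,"rz": 0}
    - {"tx": -0.5,"ty": 1,"tz": 0.5,"rx": 0,"ry": 0,"rz": 0}
    - {"tx": -0.5,"ty": 1,"tz": 0,"rx": 0,"ry": 0,"rz": 0}
    - {"tx": -0.5,"ty": 1,"tz": 0,"rx": 0,"ry": 0,"rz": 0}
    - {"tx": -0.5,"ty": 1,"tz": 0,"rx": 0,"ry": 0,"rz": 0}
    - {"tx": -0.5,"ty": 1,"tz": 0,"rx": 0,"ry": 0,"rz": 0}
    - {"tx": -0.5,"ty": 1,"tz": 0,"rx": 0,"ry": 0,"rz": 0}
    - {"tx": -0.5,"ty": 1,"tz": 0,"rx": 0,"ry": 0,"rz": 0}
    - {"tx": -0.5,"ty": 1,"tz": 0,"rx": 0,"ry": 0,"rz": 0}
    - {"tx": -0.5,"ty": 1,"tz": 0,"rx": 0,"ry": 0,"rz": 0}
    - {"tx": -0.5,"ty": 1,"tz": 0,"rx": 0,"ry": 0,"rz": 0}
    - {"tx": 0,"ty": 0,"tz": 0,"rx": 0,"ry": 0,"rz": 0}

```text
t: 10.45
position: [0.4481, 0.2469, 0.2367]
tool_rot: [3.142, 0.0, -0.132]
wrist_force: [0.1, -0.5, 0.4]
finger_gap: 0.005
grip_force: 0.0
```

Run:
```python
from h import *
t=optics.get_image("top");s=optics.get_image("scene")
cv2.imwrite("pics/mix4.png",np.hstack([cv2.resize(t[215:285,330:425],(400,300),interpolation=cv2.INTER_CUBIC),cv2.resize(s[180:255,255:355],(400,300),interpolation=cv2.INTER_CUBIC)]))
for im in(cv2.imread("pics/top0.png"),t):
    h=cv2.cvtColor(im,cv2.COLOR_BGR2HSV);m=cv2.inRange(h,(0,120,60),(8,255,255));b=cv2.inRange(h,(95,90,60),(130,255,255))
    ys,xs=np.nonzero(m[250:272,368:390]);p=(xs.mean()+368,ys.mean()+250)
    print("collar",p,len(xs),atz("top",p,.117))
ys,xs=np.nonzero(b[225:260,352:385]);p=(xs.mean()+352,ys.mean()+225);q=atz("top",p,.146);c=atz("top",(379.4,260.5),.117)
u=np.array([.133,.991,0]);print("button",p,len(xs),q,"gap mm",1e3*((q-c)@u-.028))
```

```text
collar (np.float64(379.39240506329116), np.float64(260.49367088607596)) 79 [ 0.54450353 -0.02547621  0.117     ]
collar (np.float64(379.8939393939394), np.float64(260.57575757575756)) 66 [ 0.54434652 -0.02636694  0.117     ]
button (np.float64(366.9189189189189), np.float64(242.6138996138996)) 259 [ 0.5739575  -0.00121162  0.146     ] gap mm -0.02172761529583428
```

View pics/mix4.png

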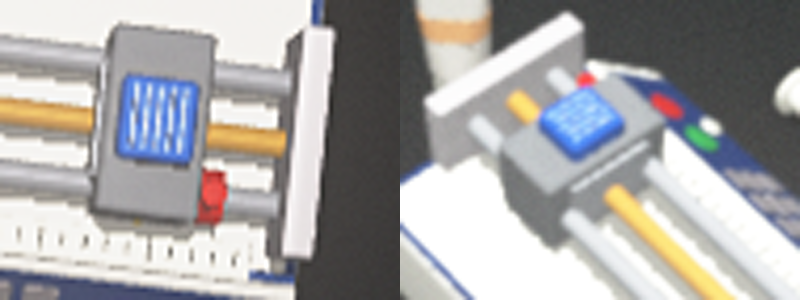

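The block sits flush against the collar, the button is up, the measured gap is about 0 mm and the collar has not moved. I'm handing it in.

```bash
python3 -c "
from cell import ctrl
print(ctrl.hand_in())"
```

```text
the job is handed in; nothing more can be done
None
```

The job is handed in, with no verdict shown: I slid the block with the button held down until it met the red collar, then released it, and the last pictures show it flush (gap about 0 mm), the button up, the collar in place and the arm clear.

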